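Click the dough hub onto the food processor's spindle

TASK

Get the food processor ready for kneading: take the dough hub from the worktop, slide it down over the steel spindle and press it, against the orange lift-off ring, past the sprung balls until it clicks, so that it stays down, upright, when you let go. Press gently, never harder than about 25 N, and leave the mug, jar and bowl where they are.

Things in the scene. Friction and masses are not known exactly. Their poses are not given: they have to be found in the camera images.
- hub: Dough hub, loose, 85 to 155 g, standing on the worktop: upright cream plastic tube, 36 mm outer diameter, 100 mm tall, top closed. Two paddles reach out along its x axis to 66 mm, 6 to 34 mm above the foot. Origin: centre of the foot, z up. Bore open below, 63 mm deep: 29 mm wide mouth, 21 mm at a ridge 7 mm up, a 29 mm wide groove above that, 21 mm again from 46 mm up.
- hub_grip (a point): Point on the hub's axis 82 mm above its foot, in the middle of its solid pink grip (the top 37 mm of the tube, round, 36 mm in diameter). It can be gripped from any side and the hub may be turned any way on the spindle.
- machine: Motor base of a food processor with its bowl off, fixed: rounded mint-green box 190 (x) by 200 (y) by 100 mm high, with a round cream plinth 156 mm wide on it, top at 110 mm, small lugs at its rim to 118 mm. In the middle stands the upright spindle. Origin: centre of its underside; z up.
- spindle_seat (a point): Point on the spindle's axis (z up), 130 mm above the worktop: the middle of the height range of its seat, a dark steel disc 42 mm wide that stops the hub's foot. The spindle rises 60 mm above the seat, 18 mm in diameter, its top 8 mm coned. Spindle, seat, balls and ring are one coupling, set anywhere up to 9 mm higher or lower than this point; that is not measured, only feel tells where.
- spindle_balls (a point): Axis point 12 mm above spindle_seat. Two sprung brass balls stick out 4.5 mm there. An orange sprung ring meets the foot 22 mm above the seat and pushes up with 2.5 N, 5 N when down; it lifts an unlatched hub back up. The ridge meets the balls about 13 mm above the seat and passes under roughly 10 N; the click (resistance drops) comes 5 mm above the seat; the seat then stops the foot hard.
- mug: White mug, 82 mm wide, 90 mm tall, loose; to be left alone. Origin: centre of its underside.
- jar: Blue storage jar with a wooden lid, 84 mm wide, 120 mm tall, loose; to be left alone. Origin: centre of its underside.
- bowl: Green bowl, 120 mm wide, 55 mm tall, loose; to be left alone. Origin: centre of its underside.

How it is judged:
By the outcome, as a careful person would: the job done as asked, in the order asked, and still so for the second after the job is handed in, with the robot touching nothing.
It also fails if it takes over 48 s, if anything falls off the work surface, if the arm or the gripper's body presses on something with over 40 N, if the wrist force passes 120 N, or if a joint passes its speed limit or range.

ROBOT

A 6-joint arm with a two-finger parallel gripper is mounted at the origin on the work surface. World frame = base frame: x ahead of the robot, y to its left, z up, the work surface at z = 0. Lengths are in m, angles in rad, forces in N, time in s.
With the tool pointing down it reaches from about 0.375 to 0.975 m from the base axis. Payload 3.8 kg.
Tool frame: the origin (TCP) lies on the centre line of the jaws, within the pads' length; the fingertips stand 14 mm ahead of it and the grasp point (between the pads) lies 5 mm behind it (bot.finger_overhang is the distance from the TCP to the fingertips, in m); y points along the fingers, x is the direction in which the jaws open and shut, and the axes are right-handed (so a half turn about y gives the same grasp; the last joint's range is limited). The gripper opens to 85 mm and grips with 20 to 120 N. Pads are 22 mm wide; open, the fingers measure 114 mm over their backs; the gripper's body (76 mm by 85 mm) begins 54 mm behind the grasp point. The pads swing forward as they close: fully open they stand 13 mm farther back than shut.
Start: joints at [-1.298, 0.264, 1.604, -0, 1.274, -0.037], TCP at [0.206, -0.643, 0.245] pointing down, gripper open.
Joint ranges: [-2.63, 2.63], [-0.94, 2.18], [0.31, 2.57], [-1.31, 4.45], [0, 2.66], [-2.55, 2.55]. Speed limits (rad/s): [2.57, 2.57, 3.14, 3.14, 3.14, 3.14].

INTERFACE

Orientations are given as a rotation vector (axis times angle).
In Python, from workcell import readout, read_camera, bot, spotter gives the robot as it stands.
- The arm moves only by the tool jog_arm, never from a script. Its argument "increments" is a list of rows, each a list of 7 numbers: the shift along the tool's x, y, z in m, then the turn, a rotation vector about the tool's x, y, z in rad, then the opening, from 0 (shut) to 1 (fully open). A call has 1 to 10 rows; each row shifts and turns the pose as measured when the row begins, along the tool's axes as they then stand; what a row does not reach is not made up. A row lasts 1/8 s, in which the tool goes at most 62.5 mm and 10.7 degrees, less where a joint would pass 70% of its speed; a pose out of reach is approached as far as the arm can. A call with a gripper value outside its range is refused whole. The fingers move at their own pace and stop on an object; "force" is the grip in N (left out, the last holds). Time passes only in rows, so rows that do not move let the fingers close. It gives the time, the measured TCP pose, the force and the opening at its end, in the units of the state.
- readout.read_state(): the state, without advancing time (a new reading comes with each control period).
- read_camera(name): name is "side" or "top" or "wrist"; returns a dict with "img" (480x640x3 uint8, blue, green, red), "range_z" (480x640 float32, m along the optical axis (not along the pixel's ray), 0 where there is no reading), "fx", "fy", "cx", "cy" (pixels), "world_from_camera" (4x4, takes a point from camera to world coordinates). Camera axes: x right, y down, z forward; pixel columns grow to the right and rows downward; lengths in m; the calibration is good to about 2 mm. A picture is of the moment at which its call begins.
- bot.finish_job(): hands the job in, once; it reports no verdict.
Trained networks look in a picture, given as the dict that the camera call returned (one of the last four; its "shot" number tells which), for a name from the list of things; names that differ only in an ending like _2 or _b are one class to them, and where a whole thing is asked for, a point or a joint stands for the part that bears it (a point fixed in the world has none). Each returns a list of dicts, best first, with "p" (0 to 1); they miss things now and then, are a little off and sometimes report something else, mostly with a low value. They report only what shows in the picture. A call takes as long as a camera call.
- spotter.masks_of(picture, thing): "mask" (480x640 bool, what is visible of it) and "location" ([column, row] in pixels, amid what is visible of it).
- spotter.spot_point(picture, thing): "location" ([column, row] in pixels: a listed point, or the origin of a listed thing).
The state is a dict: "time": time; "q": joint angles; "joint_vel": joint speeds; "joint_torque": joint torques, N m; "tool_pos": TCP position; "tcp_rot": TCP orientation; "wrist_force": force on the tool from outside, world axes, zero at the start; "torque": the same for the moment, N m; "width": opening from 0.0 (shut) to 1.0 (fully open).
Only numpy, scipy, OpenCV 4.12 (cv2) and the standard library are available. Lean on these libraries where they do the work, as an engineer would, in place of code of your own. Each camera call takes 0.05 s, during which the arm holds its last target. There are 200 camera calls.

## Working session

There is one attempt and no reset: what is moved stays moved. The work goes in short steps, Python scripts to look and compute and a tool call to move; the robot and the scene stay as the last step left them, time stands still between calls to the robot, and variables do not carry over. Pictures are saved under pics/ and viewed, about 8 in all and at most 12, crops included, and the job is handed in when it is done.

Besides the shell and the picture viewer there is one more tool, called after "Request:" as a command line: name --pt "numbers of a row" for each row, then --argument value for the rest. jog_arm: Moves the arm, as the interface text tells. Its arguments: {"type":"object","properties":{"increments":{"type":"array"},"force":{"type":"number"}},"required":["increments"]}

```bash
mkdir -p pics; ls
cat > h.py <<'E'
import numpy as np, cv2
from workcell import readout, read_camera, bot, spotter
from scipy.spatial.transform import Rotation as R
def cloud(p):
    v,u=np.mgrid[:480,:640]; z=p["range_z"]
    c=np.stack([(u-p["cx"])/p["fx"]*z,(v-p["cy"])/p["fy"]*z,z],-1)
    T=p["world_from_camera"]; return c@T[:3,:3].T+T[:3,3]
def ray_at(p,uv,z):
    T=p["world_from_camera"]; d=T[:3,:3]@np.array([(uv[0]-p["cx"])/p["fx"],(uv[1]-p["cy"])/p["fy"],1.]); o=T[:3,3]
    return o+d*(z-o[2])/d[2]
E
python3 - <<'E'
from h import *
np.set_printoptions(precision=4,suppress=True)
ims=[]
for n in ("top","side"):
    p=read_camera(n); W=cloud(p); ims.append(p["img"])
    print(n,p["world_from_camera"][:3,3])
    for t in ("hub","machine","mug","jar","bowl"):
        m=spotter.masks_of(p,t)[:2]
        for r in m:
            k=r["mask"]&(p["range_z"]>0); q=W[k]
            print(t,round(r["p"],2),r["location"],k.sum(),np.percentile(q,[2,50,98],axis=0).ravel() if k.sum() else "")
    for t,z in (("hub_grip",.082),("hub",0),("spindle_seat",.13),("spindle_balls",.142)):
        for r in spotter.spot_point(p,t)[:2]: print(t,round(r["p"],2),r["location"],ray_at(p,r["location"],z))
    cv2.imwrite(f"pics/{n}0.png",p["img"])
s=readout.read_state();print(s); print(bot.finger_overhang)
E
```

```text
pics
top [ 0.4184 -0.0047  1.217 ]
hub 0.86 [421.0, 295.4] 670 [ 0.5016 -0.2516  0.0024  0.534  -0.1891  0.0477  0.5709 -0.1374  0.1047]
machine 0.91 [222.2, 295.0] 9844 [0.4389 0.1016 0.0636 0.533  0.197  0.1059 0.6371 0.2996 0.1555]
mug 0.95 [216.5, 193.1] 1787 [0.7088 0.1937 0.0018 0.7596 0.2346 0.0393 0.8065 0.2709 0.0928]
jar 0.57 [428.2, 204.1] 1711 [ 0.6923 -0.2517  0.016   0.7203 -0.2133  0.1188  0.763  -0.1798  0.125 ]
bowl 0.63 [342.2, 192.9] 2357 [ 0.7074 -0.0886  0.003   0.7682 -0.0358  0.0245  0.8121  0.0181  0.058 ]
hub_grip 0.63 [422.4, 295.3] [ 0.5396 -0.1966  0.082 ]
hub 0.91 [416.4, 297.0] [ 0.5445 -0.1977  0.    ]
hub 0.53 [214.8, 289.5] [0.5551 0.233  0.    ]
spindle_seat 0.71 [215.4, 292.1] [0.5355 0.2062 0.13  ]
spindle_balls 0.61 [216.6, 287.3] [0.5433 0.202  0.142 ]
side [ 0.5912 -0.7199  0.5413]
hub 0.93 [249.3, 349.0] 2234 [ 0.5016 -0.2557  0.0015  0.5407 -0.2097  0.0441  0.5736 -0.1405  0.1015]
machine 0.62 [254.3, 212.9] 7646 [0.4388 0.0931 0.0106 0.5406 0.1328 0.0933 0.641  0.2614 0.1597]
mug 0.63 [355.8, 207.2] 1986 [0.7102 0.1924 0.0039 0.7506 0.2032 0.
[... 277 characters left out ...]
2  0.082 ]
hub 0.69 [246.7, 372.7] [ 0.5328 -0.194   0.    ]
spindle_seat 0.88 [256.1, 179.8] [0.5418 0.2051 0.13  ]
spindle_seat 0.18 [255.2, 231.5] [ 0.5465 -0.0049  0.13  ]
spindle_balls 0.71 [254.3, 175.4] [0.539  0.1998 0.142 ]
{'time': 1.0, 'q': array([-1.2979,  0.2639,  1.604 ,  0.    ,  1.2737, -0.0369]), 'joint_vel': array([ 0.0013, -0.0005,  0.0005,  0.0004,  0.0012,  0.0012]), 'joint_torque': array([ -0.0004, -51.5086, -36.7736,  -0.0002,   0.0009,   0.    ]), 'tool_pos': array([ 0.2058, -0.6429,  0.2453]), 'tcp_rot': array([-1.34  ,  0.978 , -0.9781]), 'wrist_force': array([ 0.0229, -0.1927,  1.0945]), 'torque': array([-0.0155, -0.0032,  0.0039]), 'width': 1.00264685917126}
0.014
```

```bash
cat > fit.py <<'E'
from h import *
from scipy.optimize import least_squares
np.set_printoptions(precision=4,suppress=True)
def axis(q,r,c0):
    f=lambda c: np.hypot(q[:,0]-c[0],q[:,1]-c[1])-r
    s=least_squares(f,c0,loss="soft_l1",f_scale=.001); return s.x, np.median(abs(f(s.x)))
def near(W,c,r,z0,z1): return W[(np.hypot(W[...,0]-c[0],W[...,1]-c[1])<r)&(W[...,2]>z0)&(W[...,2]<z1)]
E
python3 - <<'E'
from fit import *
for n in ("top","side"):
    p=read_camera(n); W=cloud(p); W[p["range_z"]==0]=9
    h=(.537,-.196); s=(.541,.2035)
    q=near(W,h,.03,.092,.12); print(n,"hub top",len(q),q.mean(0),(q.max(0)+q.min(0))/2,np.median(q[:,2]))
    q=near(W,h,.03,.04,.09); print("hub side",len(q),axis(q,.018,h) if len(q)>5 else "")
    q=near(W,h,.09,.004,.036); d=q[:,:2]-h; d=d[np.hypot(*d.T)>.03]; print("paddle",len(d),np.linalg.svd(d)[2][0] if len(d)<5000 else "")
    q=near(W,s,.03,.155,.172); print("spindle side",len(q),axis(q,.009,s) if len(q)>5 else "")
    q=near(W,s,.03,.172,.22); print("spindle top",len(q),q.mean(0) if len(q) else "",q[:,2].max() if len(q) else "")
    q=near(W,s,.1,.1,.125); q=q[np.hypot(*(q[:,:2]-s).T)>.02]; print("plinth",len(q),(np.percentile(q,1,axis=0)+np.percentile(q,99,axis=0))/2)
    c=(410,230) if n=="top" else None
i=cv2.imread("pics/side0.png"); cv2.imwrite("pics/side_c.png",cv2.resize(i[110:410,150:450],(600,600),interpolation=cv2.INTER_CUBIC))
E
```

```text
top hub top 264 [ 0.5371 -0.1944  0.1006] [ 0.5373 -0.1949  0.099 ] 0.10082200445051726
hub side 75 (array([ 0.5378, -0.1956]), np.float64(0.00021670310349225855))
paddle 706 [ 0.4736 -0.8807]
spindle side 119 (array([0.5396, 0.2038]), np.float64(0.007632762754211474))
spindle top 96 [0.5387 0.204  0.1883] 0.19776048167660454
plinth 5469 [0.5403 0.2044 0.1096]
side hub top 450 [ 0.5371 -0.199   0.0993] [ 0.5368 -0.1957  0.0977] 0.10005897514823711
hub side 694 (array([ 0.5366, -0.1939]), np.float64(0.0004442871862577729))
paddle 595 [ 0.4511 -0.8925]
spindle side 125 (array([0.5385, 0.2061]), np.float64(0.002229852289637264))
spindle top 102 [0.5387 0.2009 0.1838] 0.19533223529809307
plinth 2243 [0.5408 0.1971 0.1095]
```

View pics/side_c.png

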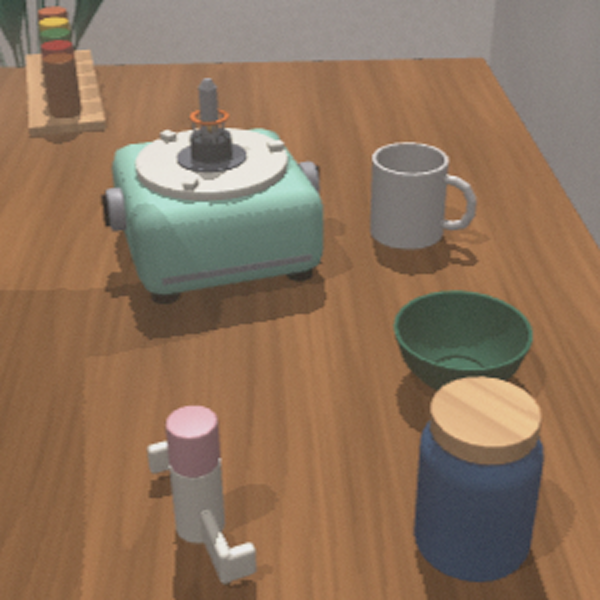

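View pics/top0.png

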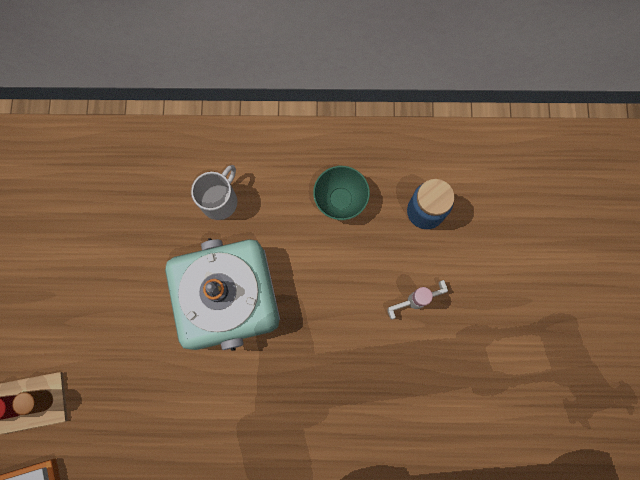

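```bash
cat > to.py <<'E'
import sys; from h import *
np.set_printoptions(precision=4,suppress=True)
s=readout.read_state(); M=R.from_rotvec(s["tcp_rot"]).as_matrix()
t=np.array(list(map(float,sys.argv[1:4])))
print("R cols",M.ravel()); print("t",s["time"],"pos",s["tool_pos"],"tool delta",M.T@(t-s["tool_pos"]),"F",s["wrist_force"],"q",s["q"])
E
python3 to.py .537 -.195 .2
```

```text
R cols [ 0.3049 -0.      0.9524 -0.9524  0.      0.3049 -0.     -1.     -0.    ]
t 1.1 pos [ 0.2058 -0.6429  0.2453] tool delta [-0.3256  0.0453  0.452 ] F [-0.1007 -0.4508  0.446 ] q [-1.2979  0.2639  1.604  -0.      1.2737 -0.0369]
```

Request:
jog_arm --pt "-0.033 0.002 0.045 0 0 0 1" --pt "-0.033 0.002 0.045 0 0 0 1" --pt "-0.033 0.002 0.045 0 0 0 1" --pt "-0.033 0.002 0.045 0 0 0 1" --pt "-0.033 0.002 0.045 0 0 0 1" --pt "-0.033 0.002 0.045 0 0 0 1" --pt "-0.033 0.002 0.045 0 0 0 1" --pt "-0.033 0.002 0.045 0 0 0 1" --pt "-0.033 0.002 0.045 0 0 0 1" --pt "-0.02 0.002 0.035 0 0 0 1" --force 80

```text
time: 2.35
tool_pos: [0.5375, -0.1981, 0.2262]
tcp_rot: [-1.338, 0.977, -0.99]
wrist_force: [0.9, -0.9, 0.7]
width: 1.003
```

```bash
python3 to.py .537 -.195 .087
python3 - <<'E'
from fit import *
p=read_camera("wrist"); cv2.imwrite("pics/w1.png",p["img"]); W=cloud(p); W[p["range_z"]==0]=9
h=(.537,-.195)
q=near(W,h,.03,.092,.12); print(len(q),q.mean(0),(np.percentile(q,1,axis=0)+np.percentile(q,99,axis=0))/2)
print(spotter.spot_point(p,"hub_grip")[:1], p["world_from_camera"][:3])
E
```

```text
R cols [ 0.298   0.0057  0.9545 -0.9545 -0.0055  0.2981  0.0069 -1.      0.0038]
t 2.35 pos [ 0.5375 -0.1981  0.2262] tool delta [-0.0041  0.1392 -0.    ] F [ 0.9111 -0.9037  0.7004] q [-0.395   0.0802  1.8534 -0.0031  1.2007  0.8742]
2237 [ 0.5368 -0.1957  0.0998] [ 0.5363 -0.1958  0.0975]
[{'location': [317.5, 226.7], 'p': 0.95}] [[ 0.2977 -0.9199 -0.2554  0.6017]
 [-0.9546 -0.2848 -0.087  -0.1769]
 [ 0.0073  0.2697 -0.9629  0.3555]]
```

View pics/w1.png

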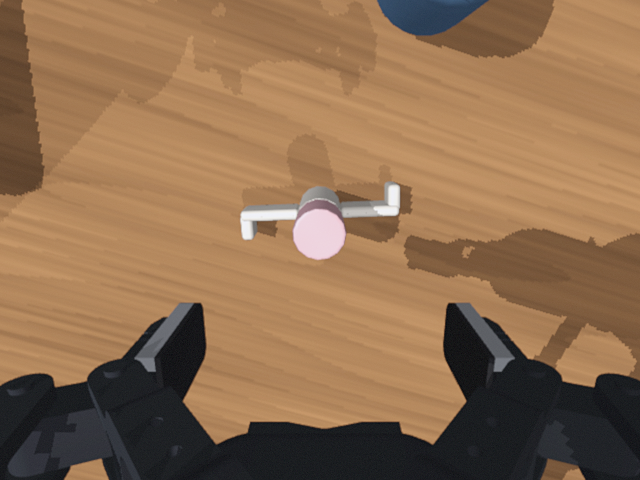

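Request:
jog_arm --pt "-0.003 0.04 0 -0.004 0 0.007 1" --pt "0 0.045 0 0 0 0 1" --pt "0 0.04 0 0 0 0 1" --pt "0 0.022 0 0 0 0 1" --pt "0 0 0 0 0 0 1"

```text
time: 3.08
tool_pos: [0.5388, -0.1967, 0.0774]
tcp_rot: [-1.338, 0.977, -0.983]
wrist_force: [-0.8, 0.4, 0.0]
width: 0.998
```

```bash
python3 to.py .537 -.195 .077
```

```text
R cols [ 0.3023  0.0036  0.9532 -0.9532 -0.002   0.3023  0.003  -1.      0.0028]
t 3.075 pos [ 0.5388 -0.1967  0.0774] tool delta [-0.0021  0.0004 -0.0012] F [-0.7638  0.4011  0.0269] q [-0.3931  0.2327  1.9772 -0.0006  0.9275  0.871 ]
```

Request:
jog_arm --pt "-0.002 0 -0.001 -0.003 0 0.003 1" --pt "0 0 0 0 0 0 0" --pt "0 0 0 0 0 0 0" --pt "0 0 0 0 0 0 0" --pt "0 0 0 0 0 0 0" --pt "0 0 0 0 0 0 0" --force 80

```text
time: 3.82
tool_pos: [0.5399, -0.1968, 0.0825]
tcp_rot: [-1.337, 0.974, -0.986]
wrist_force: [0.3, 0.3, -0.7]
width: 0.398
```

```bash
python3 to.py .537 -.195 .077
```

```text
R cols [ 0.3017  0.0067  0.9534 -0.9534 -0.003   0.3018  0.0049 -1.      0.0055]
t 3.825 pos [ 0.5399 -0.1968  0.0825] tool delta [-0.0026  0.0055 -0.0022] F [ 0.3272  0.2756 -0.7076] q [-0.3928  0.2262  1.9742 -0.0003  0.9338  0.8716]
```

Request:
jog_arm --pt "0 -0.02 0 -0.002 0 0.003 0" --pt "0 -0.055 0 0 0 0 0" --pt "0 -0.055 0 0 0 0 0" --pt "0 -0.055 0 -0.003 0 0.003 0" --pt "0 -0.045 0 0 0 0 0" --pt "-0.05 0 0.016 0 0 0 0" --pt "-0.055 0 0.017 0 0 0 0" --pt "-0.055 0 0.017 0 0 0 0" --pt "-0.055 0 0.017 0 0 0 0" --pt "-0.055 0 0.017 0 0 0 0"

```text
time: 5.08
tool_pos: [0.5373, 0.0902, 0.3182]
tcp_rot: [-1.335, 0.99, -0.984]
wrist_force: [1.0, 1.0, -0.8]
width: 0.399
```

```bash
python3 to.py .54 .203 .32
```

```text
R cols [ 0.2934 -0.0029  0.956  -0.956   0.003   0.2934 -0.0037 -1.     -0.0019]
t 5.075 pos [0.5373 0.0902 0.3182] tool delta [-0.1071 -0.0015  0.0357] F [ 0.9603  1.0471 -0.7974] q [ 0.1185 -0.0195  1.7867  0.0034  1.3769  1.3908]
```

Request:
jog_arm --pt "-0.045 0 0.015 0 0 0 0" --pt "-0.04 0 0.014 0.002 0 -0.003 0" --pt "-0.02 0 0.006 0 0 0 0" --pt "0 0 0 0 0 0 0"

```text
time: 5.58
tool_pos: [0.5378, 0.2087, 0.3167]
tcp_rot: [-1.339, 0.984, -0.98]
wrist_force: [1.0, 0.4, -1.1]
width: 0.403
```

```bash
python3 to.py .54 .203 .32
cat > rel.py <<'E'
from fit import *
s=readout.read_state(); t=s["tool_pos"]
ims=[]
for n in ("top","side"):
    p=read_camera(n); W=cloud(p); W[p["range_z"]==0]=9
    f=t[2]-.0825
    q=near(W,t,.03,f+.036,f+.062); a=axis(q,.018,t[:2]) if len(q)>20 else None
    lo=near(W,t,.03,f+.0,f+.02); 
    b=axis(lo,.018,t[:2]) if len(lo)>20 else None
    q=near(W,(.54,.203),.013,.158,f-.01); q=q[q[:,2]<.2]; c=axis(q,.008,(.54,.203)) if len(q)>10 else None
    print(n,"hub@foot+50",a,"hub@foot",b,"spindle",c,len(q))
    for k,z in (("spindle_seat",.13),("spindle_balls",.142),("hub",f)):
        for r in spotter.spot_point(p,k)[:1]: print(k,round(r["p"],2),ray_at(p,r["location"],z))
    ims.append(p["img"])
cv2.imwrite("pics/rel.png",cv2.resize(ims[1][60:300,130:390],(780,720))[:600])
E
python3 rel.py
```

```text
R cols [ 0.3001 -0.0022  0.9539 -0.9539  0.0004  0.3001 -0.0011 -1.     -0.002 ]
t 5.575 pos [0.5378 0.2087 0.3167] tool delta [ 0.0061 -0.0033  0.0004] F [ 0.9767  0.3703 -1.1358] q [0.3263 0.0433 1.7258 0.0011 1.3745 1.5921]
top hub@foot+50 (array([0.536 , 0.2091]), np.float64(0.0002135190696770234)) hub@foot (array([0.5357, 0.2093]), np.float64(0.0005858653965916463)) spindle (array([0.539 , 0.2055]), np.float64(0.0006608322510813728)) 54
spindle_seat 0.86 [0.5384 0.2023 0.13  ]
spindle_balls 0.71 [0.5432 0.1996 0.142 ]
hub 0.62 [0.5355 0.2053 0.2342]
side hub@foot+50 (array([0.5348, 0.2082]), np.float64(0.0007918170131901107)) hub@foot (array([0.5356, 0.2078]), np.float64(0.0008313702263955582)) spindle (array([0.5386, 0.206 ]), np.float64(0.0012369183752465361)) 164
spindle_seat 0.87 [0.5399 0.1939 0.13  ]
spindle_balls 0.85 [0.5417 0.2092 0.142 ]
hub 0.95 [0.534  0.2009 0.2342]
```

View pics/rel.png

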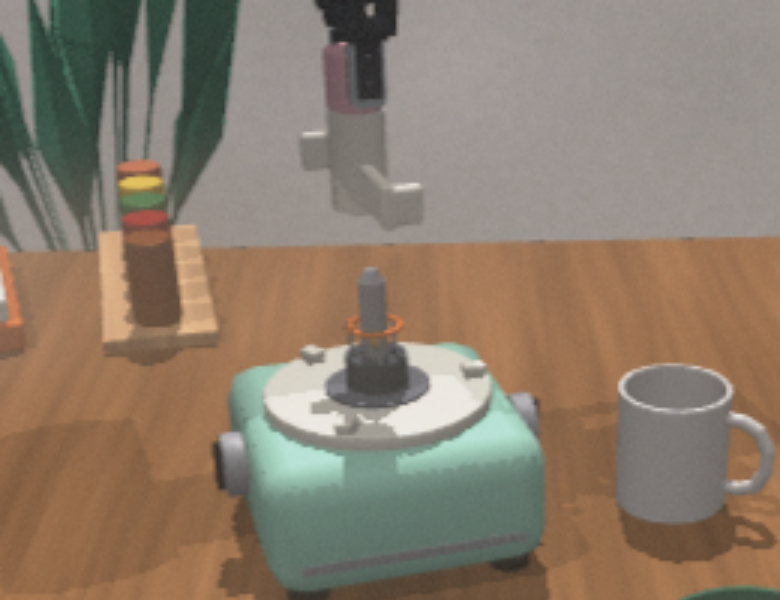

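```bash
cat > tri.py <<'E'
from fit import *
s=readout.read_state(); t=s["tool_pos"]; print(t)
L=[];H=[]
for n in ("top","side","wrist"):
    p=read_camera(n); W=cloud(p); ok=p["range_z"]>0; o=p["world_from_camera"][:3,3]
    for nm,g,c,r,z0,z1,out in (("sp",.0,(.5395,.2045),.02,.160,.190,L),("hub",.0,t,.03,t[2]-.0825+.036,t[2]-.0825+.055,H)):
        k=ok&(np.hypot(W[...,0]-c[0],W[...,1]-c[1])<r)&(W[...,2]>z0)&(W[...,2]<z1)
        k=k&~((W[...,2]<.170)&(nm=="sp")&(np.hypot(W[...,0]-c[0],W[...,1]-c[1])>.013))
        if k.sum()<10: print(n,nm,"none",k.sum()); continue
        b=np.arctan2(W[k][:,1]-o[1],W[k][:,0]-o[0]); m=(np.percentile(b,2)+np.percentile(b,98))/2
        w=np.ptp(np.percentile(b,[2,98]))*np.hypot(*(np.array(c[:2])-o[:2]))
        q=W[k]; a=axis(q,.009 if nm=="sp" else .018,c[:2])
        print(n,nm,k.sum(),"bearing",m,"width",w,"fit",a)
        if n!="wrist": out.append((o[:2],m))
    if n=="wrist": cv2.imwrite("pics/w2.png",p["img"])
for out in (L,H):
    A=np.array([[-np.sin(m),np.cos(m)] for o,m in out]); b=np.array([a@o for a,(o,m) in zip(A,out)])
    if len(A)>1: print("tri",np.linalg.solve(A,b))
p=read_camera("top"); W=cloud(p); q=W[(abs(W[...,2]-.110)<.003)&(np.hypot(W[...,0]-.54,W[...,1]-.203)<.095)]
h=cv2.convexHull((q[:,:2]*1e4).astype(np.int32)); print("plinth hull",np.array(cv2.fitEllipse(h)[0])/1e4,np.array(cv2.fitEllipse(h)[1])/1e4,"minc",cv2.minEnclosingCircle(h))
E
python3 tri.py
```

```text
[0.5385 0.2063 0.3174]
top sp 36 bearing 1.0459418901494246 width 0.015308814289589783 fit (array([0.5396, 0.2061]), np.float64(0.00025618097118822875))
top hub 47 bearing 1.0601645327396465 width 0.03593855984933968 fit (array([0.5364, 0.2069]), np.float64(0.0002540606219443367))
side sp 133 bearing 1.62755184226783 width 0.017111510284312147 fit (array([0.5385, 0.2072]), np.float64(0.0009132669348417607))
side hub 196 bearing 1.6315966854195287 width 0.033753594254931345 fit (array([0.535 , 0.2085]), np.float64(0.0007873861775511814))
wrist sp 362 bearing -2.8210894180644353 width 0.016832690530138524 fit (array([0.5374, 0.2051]), np.float64(0.0004410413707740318))
wrist hub 956 bearing -2.803145352068878 width 0.04028270520328594 fit (array([0.534 , 0.2063]), np.float64(0.00015094568295420316))
tri [0.5388 0.2031]
tri [0.535  0.2034]
plinth hull [0.5411 0.1939] [0.1281 0.1615] minc ((5412.0, 1952.5), 822.529296875)
```

View pics/w2.png

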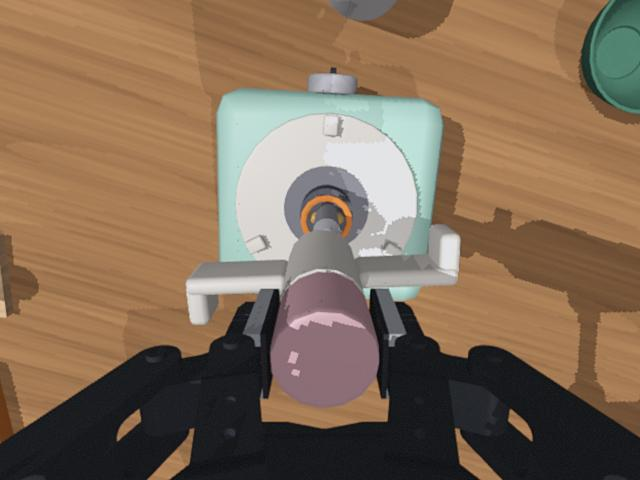

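Request:
jog_arm --pt "0.002 0.005 0.003 0 0 0 0" --pt "0 0.012 0 0 0 0 0" --pt "0 0.004 0 0 0 0 0"

```text
time: 6.55
tool_pos: [0.5422, 0.2056, 0.295]
tcp_rot: [-1.337, 0.986, -0.984]
wrist_force: [-0.1, -0.1, -0.3]
width: 0.4
```

```bash
python3 to.py .54 .203 .3; python3 tri.py | grep fit; python3 to.py .54 .203 .3
```

```text
R cols [ 0.2966 -0.0009  0.955  -0.955   0.0007  0.2966 -0.0009 -1.     -0.0007]
t 6.55 pos [0.5422 0.2056 0.295 ] tool delta [ 0.0018 -0.005  -0.0028] F [-0.0644 -0.0607 -0.3113] q [0.319  0.0576 1.7501 0.001  1.3346 1.5884]
top sp 14 bearing 1.0452833639004147 width 0.012767566759720156 fit (array([0.5397, 0.2059]), np.float64(0.0002731599762246231))
top hub 45 bearing 1.0374426993966823 width 0.03946007432838769 fit (array([0.5404, 0.2058]), np.float64(0.0003645476269361278))
side sp 134 bearing 1.6275516492614677 width 0.017106726698115887 fit (array([0.5384, 0.2068]), np.float64(0.001028636046575348))
side hub 188 bearing 1.627102198244207 width 0.034114660414864405 fit (array([0.5385, 0.2074]), np.float64(0.0007735908705739872))
wrist sp 152 bearing -2.8493513620450113 width 0.01589223145060058 fit (array([0.5379, 0.2052]), np.float64(0.00010745324029004088))
wrist hub 986 bearing -0.00011943305878681088 width 0.42368893018460463 fit (array([0.5378, 0.2055]), np.float64(0.00016664721998543505))
R cols [ 0.2967  0.001   0.955  -0.955   0.0013  0.2967 -0.001  -1.      0.0014]
t 6.75 pos [0.5427 0.2059 0.2966] tool delta [ 0.0019 -0.0034 -0.0035] F [ 0.3625 -0.2604 -1.0487] q [0.3191 0.0567 1.7481 0.001  1.3354 1.5884]
```

Request:
jog_arm --pt "0 0.007 0 0 0 0 0" --pt "0 0.007 0 0 0 0 0" --pt "0 0.007 0 0 0 0 0" --pt "0 0.007 0 0 0 0 0"

```text
time: 7.25
tool_pos: [0.5433, 0.2063, 0.268]
tcp_rot: [-1.333, 0.983, -0.985]
wrist_force: [-0.0, -0.4, -0.9]
width: 0.403
```

```bash
python3 to.py .5425 .2055 .25
```

```text
R cols [ 0.2969  0.0032  0.9549 -0.9549  0.0021  0.2969 -0.001  -1.      0.0037]
t 7.25 pos [0.5433 0.2063 0.268 ] tool delta [ 0.0005  0.018  -0.0011] F [-0.0325 -0.4074 -0.8996] q [0.3194 0.0713 1.7849 0.001  1.2816 1.5884]
```

Request:
jog_arm --pt "0 0.006 -0.001 -0.004 0 -0.001 0" --pt "0 0.006 0 0 0 0 0" --pt "0 0.006 0 0 0 0 0"

```text
time: 7.62
tool_pos: [0.5421, 0.2059, 0.2482]
tcp_rot: [-1.338, 0.985, -0.984]
wrist_force: [1.5, 0.5, -1.6]
width: 0.407
```

```bash
python3 to.py .5425 .2055 .24
```

```text
R cols [ 0.2969 -0.0014  0.9549 -0.9549 -0.0005  0.2969  0.     -1.     -0.0014]
t 7.625 pos [0.5421 0.2059 0.2482] tool delta [0.0005 0.0082 0.0003] F [ 1.455   0.4683 -1.6301] q [ 0.32    0.0841  1.8079 -0.      1.2511  1.5893]
```

Request:
jog_arm --pt "0 0.004 0 0 0 0 0" --pt "0 0.004 0 0 0 0 0"

```text
time: 7.88
tool_pos: [0.542, 0.2058, 0.2395]
tcp_rot: [-1.338, 0.985, -0.984]
wrist_force: [1.2, -0.3, -1.5]
width: 0.403
```

Request:
jog_arm --pt "0 0.003 0 0 0 0 0"

```text
time: 8.0
tool_pos: [0.5421, 0.2058, 0.2366]
tcp_rot: [-1.338, 0.985, -0.984]
wrist_force: [-0.9, -0.1, 0.7]
width: 0.398
```

Request:
jog_arm --pt "0 0.003 0 0 0 0 0"

```text
time: 8.12
tool_pos: [0.5422, 0.2059, 0.234]
tcp_rot: [-1.338, 0.985, -0.984]
wrist_force: [-1.2, -0.3, 1.7]
width: 0.399
```

```bash
python3 to.py .5425 .2055 .23
```

```text
R cols [ 0.2969 -0.0011  0.9549 -0.9549 -0.0004  0.2969  0.0001 -1.     -0.0011]
t 8.125 pos [0.5422 0.2059 0.234 ] tool delta [0.0005 0.004  0.0002] F [-1.1518 -0.2776  1.7307] q [ 0.32    0.0935  1.8243 -0.      1.2249  1.5894]
```

Request:
jog_arm --pt "0 0.002 0 0 0 0 0" --pt "0 0.002 0 0 0 0 0"

```text
time: 8.38
tool_pos: [0.5422, 0.2059, 0.2304]
tcp_rot: [-1.337, 0.985, -0.984]
wrist_force: [-1.6, -0.9, 1.7]
width: 0.399
```

Request:
jog_arm --pt "0 0.002 0 0 0 0 0"

```text
time: 8.5
tool_pos: [0.5423, 0.2058, 0.2286]
tcp_rot: [-1.337, 0.985, -0.984]
wrist_force: [-2.2, -0.9, 4.3]
width: 0.401
```

Request:
jog_arm --pt "0 0.002 0 0 0 0 0"

```text
time: 8.62
tool_pos: [0.5428, 0.2056, 0.2274]
tcp_rot: [-1.337, 0.983, -0.985]
wrist_force: [-0.9, -2.2, 4.8]
width: 0.401
```

Request:
jog_arm --pt "0 0.002 0 0 0 0 0"

```text
time: 8.75
tool_pos: [0.5434, 0.2054, 0.2266]
tcp_rot: [-1.336, 0.982, -0.986]
wrist_force: [-3.2, -1.4, 9.3]
width: 0.4
```

Request:
jog_arm --pt "0 0.0025 0 0 0 0 0"

```text
time: 8.88
tool_pos: [0.544, 0.2056, 0.2261]
tcp_rot: [-1.335, 0.981, -0.987]
wrist_force: [-4.9, -0.9, 11.3]
width: 0.398
```

Request:
jog_arm --pt "0 0.003 0 0 0 0 0"

```text
time: 9.0
tool_pos: [0.5443, 0.2057, 0.2254]
tcp_rot: [-1.333, 0.98, -0.987]
wrist_force: [-4.0, -2.4, 12.8]
width: 0.404
```

```bash
python3 to.py .5422 .2058 .22
```

```text
R cols [ 0.297   0.0057  0.9549 -0.9549  0.0001  0.297   0.0016 -1.      0.0055]
t 9.0 pos [0.5443 0.2057 0.2254] tool delta [-0.0007  0.0054 -0.002 ] F [-4.0455 -2.4422 12.8229] q [ 0.3195  0.0992  1.8344 -0.0018  1.2026  1.5893]
```

Request:
jog_arm --pt "-0.001 0.003 -0.002 -0.006 0 0.002 0"

```text
time: 9.12
tool_pos: [0.5438, 0.2058, 0.2253]
tcp_rot: [-1.335, 0.981, -0.986]
wrist_force: [0.3, -3.4, 11.5]
width: 0.4
```

Request:
jog_arm --pt "0 0.0035 -0.001 -0.003 0 0 0"

```text
time: 9.25
tool_pos: [0.5442, 0.2058, 0.2249]
tcp_rot: [-1.334, 0.98, -0.987]
wrist_force: [-4.9, -0.6, 12.7]
width: 0.404
```

```bash
python3 to.py .5422 .2058 .22
```

```text
R cols [ 0.2973  0.0051  0.9548 -0.9548  0.0002  0.2973  0.0013 -1.      0.005 ]
t 9.25 pos [0.5442 0.2058 0.2249] tool delta [-0.0006  0.0049 -0.0019] F [-4.8557 -0.601  12.744 ] q [ 0.3196  0.0997  1.8347 -0.0015  1.2023  1.5891]
```

Request:
jog_arm --pt "0 0.0045 -0.001 -0.004 0 0.001 0"

```text
time: 9.38
tool_pos: [0.5444, 0.2058, 0.2237]
tcp_rot: [-1.333, 0.981, -0.986]
wrist_force: [-4.2, -1.9, 12.9]
width: 0.402
```

Request:
jog_arm --pt "0 0.005 -0.001 -0.004 0 0.001 0"

```text
time: 9.5
tool_pos: [0.5443, 0.2057, 0.2217]
tcp_rot: [-1.334, 0.982, -0.985]
wrist_force: [-5.2, -1.3, 15.7]
width: 0.399
```

```bash
python3 to.py .5422 .2058 .22
```

```text
R cols [ 0.2972  0.0031  0.9548 -0.9548  0.0016  0.2972 -0.0006 -1.      0.0035]
t 9.5 pos [0.5443 0.2057 0.2217] tool delta [-0.0007  0.0017 -0.002 ] F [-5.2136 -1.3357 15.7007] q [0.3182 0.1031 1.837  0.0006 1.1979 1.587 ]
```

Request:
jog_arm --pt "0 0.0045 -0.001 -0.003 0 0 0"

```text
time: 9.62
tool_pos: [0.544, 0.2056, 0.22]
tcp_rot: [-1.334, 0.983, -0.985]
wrist_force: [-5.2, -2.1, 7.9]
width: 0.4
```

Request:
jog_arm --pt "0 0.003 -0.001 -0.003 0 0 0"

```text
time: 9.75
tool_pos: [0.5434, 0.2054, 0.2178]
tcp_rot: [-1.336, 0.984, -0.984]
wrist_force: [-0.8, -0.5, 0.2]
width: 0.403
```

```bash
python3 to.py .5422 .2058 .22
```

```text
R cols [ 0.2974  0.001   0.9547 -0.9547  0.001   0.2974 -0.0006 -1.      0.0012]
t 9.75 pos [0.5434 0.2054 0.2178] tool delta [-0.0007 -0.0022 -0.001 ] F [-0.84   -0.5071  0.2094] q [0.3182 0.1056 1.8417 0.0007 1.1931 1.5868]
```

Request:
jog_arm --pt "0 0.002 0 0 0 0 0"

```text
time: 9.88
tool_pos: [0.5435, 0.2055, 0.2159]
tcp_rot: [-1.335, 0.983, -0.984]
wrist_force: [-3.5, -1.6, 8.5]
width: 0.402
```

Request:
jog_arm --pt "0 0.002 0 0 0 0 0"

```text
time: 10.0
tool_pos: [0.5438, 0.2056, 0.2158]
tcp_rot: [-1.335, 0.983, -0.984]
wrist_force: [-6.9, -2.2, 17.6]
width: 0.4
```

Request:
jog_arm --pt "0 0.002 0 0 0 0 0"

```text
time: 10.12
tool_pos: [0.5437, 0.2056, 0.2159]
tcp_rot: [-1.335, 0.982, -0.984]
wrist_force: [-6.6, -2.3, 12.3]
width: 0.398
```

Request:
jog_arm --pt "0 0 -0.001 0 0 0 0" --pt "0 0 0 0 0 0 0.6" --pt "0 0 0 0 0 0 0.8" --pt "0 0 0 0 0 0 1" --pt "0 0 0 0 0 0 1" --pt "0 -0.02 0 0 0 0 1" --pt "0 -0.05 0 0 0 0 1" --pt "0 -0.05 0 0 0 0 1" --pt "0 -0.05 0 0 0 0 1"

```text
time: 11.25
tool_pos: [0.5405, 0.2045, 0.3866]
tcp_rot: [-1.342, 0.988, -0.981]
wrist_force: [0.0, 0.3, -0.4]
width: 1.0
```

Request:
jog_arm --pt "0.05 0 0 0 0 0 1" --pt "0.055 0 0 0 0 0 1" --pt "0.055 0 0 0 0 0 1" --pt "0.04 0 0 0 0 0 1" --pt "0 0 0 0 0 0 1" --pt "0 0 0 0 0 0 1" --pt "0 0 0 0 0 0 1" --pt "0 0 0 0 0 0 1"

```text
time: 12.25
tool_pos: [0.6049, 0.0125, 0.4071]
tcp_rot: [-1.323, 0.965, -0.989]
wrist_force: [-0.2, 0.7, 0.4]
width: 0.999
```

Run:
```python
from fit import *
for n in ("top","side"):
    p=read_camera(n); W=cloud(p); W[p["range_z"]==0]=9; h=(.540,.205)
    q=near(W,h,.014,.2,.3); print(n,"hub top z",np.median(q[:,2]) if len(q) else "")
    for a,b in ((.14,.17),(.175,.195),(.20,.228)):
        q=near(W,h,.024,a,b); print(a,len(q),axis(q,.018,h) if len(q)>15 else "")
    for t in ("mug","jar","bowl"):
        for r in spotter.masks_of(p,t)[:1]: print(t,r["location"])
    if n=="side": cv2.imwrite("pics/end.png",cv2.resize(p["img"][60:300,130:390],(780,720))[:600])
print(readout.read_state()["wrist_force"],readout.read_state()["tool_pos"])
```

```text
top hub top z 0.23498246368534353
0.14 80 (array([0.5417, 0.2059]), np.float64(0.0006207771502996697))
0.175 44 (array([0.541 , 0.2068]), np.float64(0.0002122553028180707))
0.2 66 (array([0.5411, 0.2068]), np.float64(0.00026376529440930684))
mug [215.5, 194.0]
side hub top z 0.23424760525863855
0.14 181 (array([0.5399, 0.2075]), np.float64(0.0008530998447230306))
0.175 176 (array([0.5397, 0.2079]), np.float64(0.0007882095663400215))
0.2 257 (array([0.5397, 0.208 ]), np.float64(0.0007951141166224196))
mug [354.8, 207.3]
jar [391.4, 351.0]
bowl [378.5, 278.6]
[-0.8854 -0.1431 -0.6825] [0.605  0.0115 0.4067]
```

View pics/end.png

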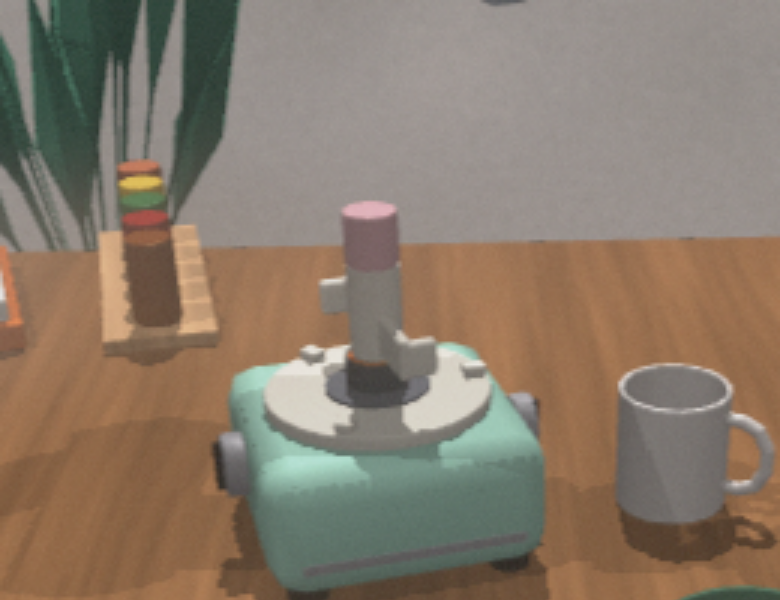

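The picture shows the hub upright on the spindle, its foot down at the dark seat near (375, 365), the gripper clear, and the mug where it was.

```bash
python3 -c "
from workcell import bot
print(bot.finish_job())"
```

```text
the job is handed in; nothing more can be done
None
```

The dough hub is latched on the spindle, and I handed the job in at about 12.5 s.

- **Pressing:** I gripped the hub by its pink grip and slid it down over the spindle. The ring met the foot at a TCP height of about 0.238 m. The balls resisted up to a reading of about 16 N, then the force fell to about 0 N at the click. The seat then stopped the hub hard at 0.216 m, where the highest reading was about 18 N. I read the force only at the end of each step.
- **After letting go:** More than 1 s later the hub top was at 0.2345 m. That puts the foot within about 1 mm of the felt seat, and axis fits at three heights showed it upright to within about 1 mm.
- **Other things:** The gripper is clear and touching nothing. The mug, jar and bowl are where they were, to within 1–3 px in the side view.
- **Checks that failed or disagreed:**
  - The final top view found only the mug; the jar and bowl were confirmed from the side view alone.
  - The top and side cameras differ by 1–2 mm on the hub's absolute position, within the stated calibration.
  - The arm drifted about 2 mm in x while pressing, and I corrected part of it as I went.

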